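# Load two drink cans evenly into a light tray on the counter scale

### The arm

A 6-joint arm with a two-finger parallel gripper is mounted at the origin on the work surface. World frame = base frame: x ahead of the robot, y to its left, z up, the work surface at z = 0. Lengths are in m, angles in rad, forces in N, time in s.
With the tool pointing down it reaches from about 0.425 to 1.125 m from the base axis. Payload 14.9 kg.
Tool frame: the origin (TCP) lies midway between the tips of the shut fingers; the grasp point (between the pads) lies 19 mm behind it; z points along the fingers, y is the direction in which the jaws open and shut (so a half turn about z gives the same grasp; the last joint's range is limited). The gripper opens to 91 mm and grips with 3 to 60 N. Pads are 32 mm wide; open, the fingers measure 118 mm over their backs; the gripper's body (76 mm by 178 mm) begins 60 mm behind the grasp point.
Start: joints at [-1.243, 0.379, 1.734, -0, 1.028, -0.033], TCP at [0.247, -0.655, 0.214] pointing down, gripper open.
Joint ranges: [-2.77, 2.77], [-0.74, 2.19], [0, 2.66], [-1.06, 4.2], [0.31, 2.87], [-3.08, 3.08]. Speed limits (rad/s): [1.89, 1.89, 2.39, 3.14, 3.14, 3.14].

### API

Orientations are given as a rotation vector (axis times angle).
In Python, from station import r gives the robot as it stands.
- The arm moves only by the shell command python3 -m crank 'ROWS' [FORCE]. ROWS is JSON, a list of rows, each an object of numbers: "jaw": the opening, from -1 (shut) to 1 (fully open); "dx", "dy", "dz": the shift along the tool's x, y, z in units of 25 mm (1.0 is 25 mm); "spin": the turn about the tool's z in units of 6 degrees (1.0 is 6 degrees). A call has 1 to 8 rows; each row shifts and turns the commanded pose from where the row before left it, along the tool's axes as they then stand; what a row does not reach is not made up. A row lasts 1/8 s, in which the tool goes at most 62.5 mm and 10.7 degrees, less where a joint would pass 70% of its speed; a pose out of reach is approached as far as the arm can. A call is refused whole if a number of a shift passes 1 or a number of a turn 1, either way. A call with a gripper value outside its range is refused whole. The fingers move at their own pace and stop on an object; FORCE is the grip in N (left out, the last holds). Time passes only in rows, so rows that do not move let the fingers close. It gives the time, the measured TCP pose, the force and the opening at its end, in the units of the state.
- r.state(): the state, without advancing time (a new reading comes with each control period).
- r.read_camera(name): name is "scene" or "top" or "wrist"; returns a dict with "color" (400x640x3 uint8, red, green, blue), "range_z" (400x640 float32, m along the optical axis (not along the pixel's ray), 0 where there is no reading), "K" (3x3 intrinsics, pixels), "xyz" and "rotation" of the camera in the world; the wrist camera has in their place "mount" (4x4, takes a point from camera to tool coordinates, whose origin is the TCP and whose axes are the flange's). Camera axes: x right, y down, z forward; pixel columns grow to the right and rows downward; lengths in m; the calibration is good to about 2 mm. The wrist camera is an equidistant fisheye: a pixel r from the principal point sees the ray r / f radians off the axis. A picture is of the moment at which its call begins: read the wrist's pose just before it.
- r.hand_in(): hands the job in, once; it reports no verdict.
The state is a dict: "t": time; "qpos": joint angles; "joint_vel": joint speeds; "effort": joint torques, N m; "eef_pos": TCP position; "ee_rot": TCP orientation; "force": force on the tool from outside, world axes, zero at the start; "wrist_torque": the same for the moment, N m; "width": finger opening in m.
Only numpy, scipy, OpenCV 4.12 (cv2) and the standard library are available. Lean on these libraries where they do the work, as an engineer would, in place of code of your own. Each camera call takes 0.05 s, during which the arm holds its last target.

### The job

Put both yellow drink cans, upright, into the cardboard tray that stands on the counter scale: one on each side of the tray's green middle stripe, close beside the stripe, so that the load is balanced. The tray is light and overhangs the small weighing pan: it must not tip or shift on the pan at any time, so set the cans down gently, do not drop them, and leave the other things on the counter where they are.

Things in the scene. Friction and masses are not known exactly. Their poses are not given: they have to be found in the camera images.
- can_a: Sealed drink can, yellow with a narrow white band and bare aluminium ends, 58 mm diameter, 135 mm tall, about 0.33 kg, standing upright on the counter. Origin: centre of its underside; z is the can's axis, up. May be gripped across its diameter near the top, e.g. 100 mm above the underside.
- can_b: Second drink can, identical to can_a; same origin and axes.
- tray: Light (about 90 g) open cardboard tray, outside 120 mm along its x, 280 mm along its y, 45 mm high; walls and floor 4 mm thick. It lies loose on the scale's pan, its ends overhanging. Origin: centre of its underside (z up, the inner floor is at z = 4 mm). A green stripe 20 mm wide crosses its middle (y = 0) parallel to its x. A can set alone much more than 60 mm from the middle can tip the tray.
- scale: Fixed counter scale with a square steel pan 120 x 120 mm, its top 45 mm above the counter, on a black base 150 x 150 mm. Origin: centre of the base's underside, on the counter under the centre of the pan; x and y along the pan's edges. The tray starts with its middle within 7 mm of the pan's centre and its long side roughly along the scale's y.
- milk_jug: Bystander: small open steel milk jug, 76 mm diameter, 85 mm tall, its handle reaching 58 mm from the axis along its own x. Origin: centre of its underside.
- tamper: Bystander: dark steel coffee tamper standing on its disc, 58 mm diameter, 90 mm tall. Origin: centre of its underside.
- brush: Bystander: wooden-handled counter brush about 170 mm long, lying on the counter beyond the scale. Origin: near its middle, on the underside.

How it is judged:
At the end, for the whole second after the job is handed in: Both cans stand upright (6 degrees) on the tray floor, at rest, released, on opposite sides of the stripe, each axis 25 to 65 mm from the tray's middle; the tray rests level (3 degrees) on the pan, within 25 mm of its start and within 17 degrees of square with the pan (((y of can_a in the frame of tray between 0.025 and 0.065 m and y of can_b in the frame of tray between -0.065 and -0.025 m) or (y of can_a in the frame of tray between -0.065 and -0.025 m and y of can_b in the frame of tray between 0.025 and 0.065 m)) and x of can_a in the frame of tray between -0.04 and 0.04 m and z of can_a in the frame of tray between -0.004 and 0.012 m and angle between each of can_a, can_b's own z axis and vertical below 0.1 rad and linear speed of each of can_a, can_b, tray below 0.02 m/s and x of can_b in the frame of tray between -0.04 and 0.04 m and z of can_b in the frame of tray between -0.004 and 0.012 m and angle between tray's own z axis and vertical below 0.05 rad and distance of tray from where it was at the start of the episode below 0.025 m and angle between the y axis of tray and the y axis of scale, either way round below 0.3 rad); the robot touches nothing.
It fails at once if the tray tips by more than 8 degrees (angle between tray's own z axis and vertical above 0.14 rad).
It fails at once if the tray is shifted or lifted by more than 35 mm (distance of tray from where it was at the start of the episode above 0.035 m).
It fails at once if a can is dropped: it moves faster than 0.5 m/s with no finger on it ((linear speed of can_a above 0.5 m/s and contact force between the fingers and can_a below 0.1 N) or (linear speed of can_b above 0.5 m/s and contact force between the fingers and can_b below 0.1 N)).
It fails at once if a bystander (milk jug, tamper, brush) is moved by more than 30 mm or knocked over (distance of any of milk_jug, tamper, brush from where it was at the start of the episode above 0.03 m or angle between any of milk_jug, tamper's own z axis and vertical above 0.4 rad).
It also fails if it takes over 61 s, if anything falls off the work surface, if the arm or the gripper's body presses on something with over 40 N, if the wrist force passes 120 N, or if a joint passes its speed limit or range.

## Working session

There is one attempt and no reset: what is moved stays moved. The work goes in short steps, Python scripts to look and compute and a shell command to move; the robot and the scene stay as the last step left them, time stands still between calls to the robot, and variables do not carry over. Pictures are saved under pics/ and viewed, and the job is handed in when it is done.

```bash
ls; mkdir -p pics; python3 - <<'E'
from station import r
import cv2,numpy as np
print(r.state())
for n in("scene","top"):
    c=r.read_camera(n); cv2.imwrite(f"pics/{n}0.png",c["color"][:,:,::-1]); print(n,c["K"],c["xyz"],c["rotation"])
E
```

```text
pics
{'t': 0.0, 'qpos': array([-1.24325679e+00,  3.79386337e-01,  1.73482783e+00,  3.14015722e-05,
        1.02849505e+00, -3.32952110e-02]), 'joint_vel': array([ 0.00112471, -0.0008622 , -0.00077362,  0.00092343,  0.00120625,
        0.00016505]), 'effort': array([-3.27733222e-03, -7.63724470e+01, -4.34366941e+01,  6.49831980e-02,
        4.25095030e-02, -1.59080037e-04]), 'eef_pos': array([ 0.24700713, -0.65451917,  0.21328049]), 'ee_rot': array([-3.08951522e+00, -5.63504012e-01,  2.15252212e-04]), 'force': array([-0.35489801, -0.35151563, -0.39943729]), 'wrist_torque': array([ 0.01420966, -0.0487852 , -0.01558524]), 'width': 0.09115539290157317}
scene [[376.58136478   0.         320.19229496]
 [  0.         376.58136478 197.10977461]
 [  0.           0.           1.        ]] [ 1.35436074 -0.1573073   0.72284297] [-1.86781639 -1.49877894  0.69105439]
top [[447.85476028   0.         331.57338461]
 [  0.         447.85476028 198.69869117]
 [  0.           0.           1.        ]] [0.57071181 0.01821323 1.05910252] [-2.22287957  2.16585203 -0.10575071]
```

View pics/scene0.png

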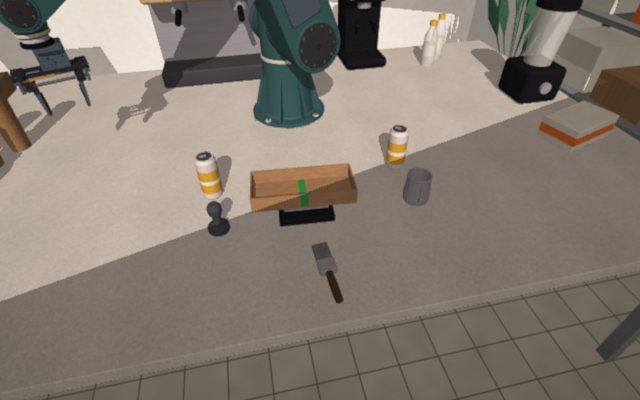

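View pics/top0.png

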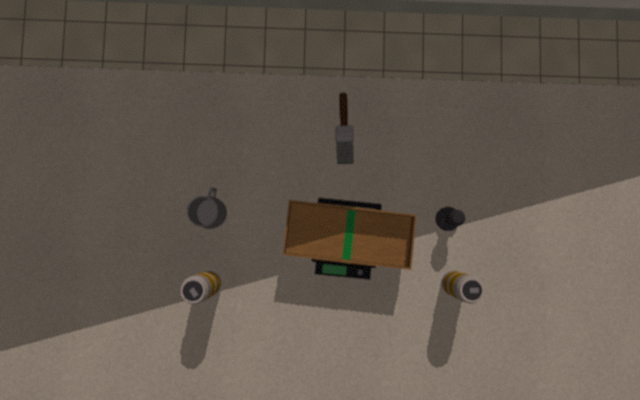

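The top view shows the cans' tops near (195,290) and (470,290). The tray is centred near (350,235), the jug is at (208,212), the tamper at (450,218) and the brush at (345,130). Next I'll measure them in the point cloud.

```bash
cat > h.py <<'E'
from station import r
import cv2,numpy as np
from scipy.spatial.transform import Rotation as R
def cloud(n):
    c=r.read_camera(n); z=c["range_z"].astype(float); K=c["K"]
    v,u=np.mgrid[:400,:640]
    p=np.stack([(u-K[0,2])/K[0,0]*z,(v-K[1,2])/K[1,1]*z,z],-1)
    rot=np.array(c["rotation"]); rot=R.from_rotvec(rot) if rot.size==3 else R.from_matrix(rot)
    P=rot.apply(p.reshape(-1,3)).reshape(p.shape)+c["xyz"]
    P[z==0]=np.nan
    return c["color"],P
def tray(P,col):
    m=(abs(P[...,1]-0)<.25)&(abs(P[...,0]-.48)<.2)&(P[...,2]>.08)&(P[...,2]<.1)
    m[:,:270]=0;m[:,430:]=0
    q=P[m]; return q
E
python3 - <<'E'
from h import *
col,P=cloud("top")
for uv in[(195,290),(470,290),(350,235),(300,235),(395,235),(208,212),(450,218),(260,150),(345,110)]: print(uv,P[uv[1],uv[0]].round(3))
for n,(u0,u1,v0,v1),(z0,z1) in [("canL",(165,230,260,310),(.125,.15)),("canR",(435,495,260,310),(.125,.15)),("jug",(180,235,180,235),(.06,.1)),("tamper",(430,475,200,240),(.06,.1)),("tamperlow",(430,475,200,240),(.008,.04))]:
    q=P[v0:v1,u0:u1].reshape(-1,3); q=q[(q[:,2]>z0)&(q[:,2]<z1)]
    (c,rad)=cv2.minEnclosingCircle(q[:,:2].astype(np.float32)); print(n,len(q),np.median(q,0).round(4),np.round(c,4),round(rad,4),q[:,2].max().round(4))
q=P[190:285,275:425].reshape(-1,3); q=q[(q[:,2]>.078)&(q[:,2]<.1)]
print("rim",len(q),np.median(q[:,2]),cv2.minAreaRect(q[:,:2].astype(np.float32)))
hsv=cv2.cvtColor(col,cv2.COLOR_RGB2HSV)
m=(abs(hsv[...,0].astype(int)-65)<15)&(hsv[...,1]>120); m[:200]=0;m[:,:340]=0;m[262:]=0
q=P[m];print("green all",len(q),np.median(q,0)); f=q[(q[:,2]<.06)];print(cv2.minAreaRect(f[:,:2].astype(np.float32)),np.median(f,0))
E
```

```text
(195, 290) [0.447 0.269 0.137]
(470, 290) [nan nan nan]
(350, 235) [ 0.565 -0.047  0.049]
(300, 235) [0.562 0.065 0.045]
(395, 235) [ 0.567 -0.149  0.048]
(208, 212) [0.61  0.284 0.005]
(450, 218) [ 0.608 -0.263  0.084]
(260, 150) [0.761 0.169 0.001]
(345, 110) [ 0.859 -0.031  0.019]
canL 595 [0.4479 0.2727 0.1352] [0.4465 0.2747] 0.0287 0.1407
canR 581 [ 0.4613 -0.2906  0.135 ] [ 0.4605 -0.2928] 0.0288 0.1401
jug 345 [0.6143 0.2773 0.0804] [0.62   0.2741] 0.0443 0.0908
tamper 242 [ 0.6098 -0.2742  0.0867] [ 0.6097 -0.2784] 0.0186 0.0942
tamperlow 296 [ 0.6072 -0.2675  0.0186] [ 0.6099 -0.2785] 0.0289 0.038
rim 837 0.08964610736723888 ((0.567086398601532, -0.04349575936794281), (0.2805458903312683, 0.12064743787050247), 84.68851470947266)
green all 378 [nan nan nan]
((0.5820650458335876, -0.04792795330286026), (0.05067041888833046, 0.13866344094276428), 66.57792663574219) [ 0.569098   -0.04367774  0.04967918]
```

```bash
cat >> h.py <<'E'
TC=np.array([.567,-.0435]); YAW=np.radians(-5.3)
A=np.array([.0490,-.0])
CR=np.array([.4605,-.2928]); CL=np.array([.4465,.2747])
L=np.array([-np.sin(YAW),np.cos(YAW)])
def go(xy,z,label=""):
    s=r.state(); M=R.from_rotvec(s["ee_rot"]).as_matrix()
    d=M.T@(np.r_[xy,z]-s["eef_pos"])/.025
    ang=np.degrees(np.arctan2(M[1,1],M[0,1]))
    print(label,"units dx dy dz",d.round(2),"jaw ang",ang.round(2),"tilt z",M[:,2].round(3),"t",round(s["t"],2),"F",s["force"].round(1),"w",s["width"].round(4),"pos",s["eef_pos"].round(4),"q",s["qpos"].round(2))
E
python3 -m crank '[{"spin":-1},{"spin":-1},{"spin":-1},{"spin":-1},{"spin":-1},{"spin":-1},{"spin":-1},{"spin":-1}]' 15
python3 -m crank '[{"spin":-1},{"spin":-1},{"spin":-0.7},{"dz":-0.2}]'
python3 -c "
from h import *
go(CR,.214)"
```

```text
invalid input at $[0]: expected keys jaw, dx, dy, dz, spin
invalid input at $[0]: expected keys jaw, dx, dy, dz, spin
Traceback (most recent call last):
  File "h.py", line 24, in go
    print(label,"units dx dy dz",d.round(2),"jaw ang",ang.round(2),"tilt z",M[:,2].round(3),"t",round(s["t"],2),"F",s["force"].round(1),"w",s["width"].round(4),"pos",s["eef_pos"].round(4),"q",s["qpos"].round(2))
                                                                                                                                            ^^^^^^^^^^^^^^^^
AttributeError: 'float' object has no attribute 'round'
```

All keys are needed in every row.

```bash
sed -i 's/s\["width"\].round(4)/round(s["width"],4)/' h.py
python3 -m crank '[{"jaw":1,"dx":0,"dy":0,"dz":0,"spin":-1},{"jaw":1,"dx":0,"dy":0,"dz":0,"spin":-1},{"jaw":1,"dx":0,"dy":0,"dz":0,"spin":-1},{"jaw":1,"dx":0,"dy":0,"dz":0,"spin":-1},{"jaw":1,"dx":0,"dy":0,"dz":0,"spin":-1},{"jaw":1,"dx":0,"dy":0,"dz":0,"spin":-1},{"jaw":1,"dx":0,"dy":0,"dz":0,"spin":-1},{"jaw":1,"dx":0,"dy":0,"dz":0,"spin":-1}]' 15
python3 -m crank '[{"jaw":1,"dx":0,"dy":0,"dz":0,"spin":-1},{"jaw":1,"dx":0,"dy":0,"dz":0,"spin":-1},{"jaw":1,"dx":0,"dy":0,"dz":0,"spin":-0.7},{"jaw":1,"dx":0,"dy":0,"dz":0,"spin":0}]'
python3 -c "
from h import *
go(CR,.214)"
```

```text
t: 1.15
eef_pos: [0.247, -0.6548, 0.2137]
ee_rot: [-2.591, -1.776, -0.0]
force: [-0.2, -0.6, -0.1]
width: 0.0916
t: 1.65
eef_pos: [0.2471, -0.6548, 0.2137]
ee_rot: [-2.319, -2.119, -0.0]
force: [0.9, 0.6, 0.2]
width: 0.0914
 units dx dy dz [ 1.519e+01  7.200e+00 -1.000e-02] jaw ang -5.15 tilt z [-0.  0. -1.] t 1.65 F [0.9 0.6 0.2] w 0.0914 pos [ 0.2471 -0.6548  0.2137] q [-1.24  0.38  1.73  0.    1.03 -1.15]
```

```bash

python3 -m crank '[{"jaw":1,"dx":0.95,"dy":0.45,"dz":0,"spin":0},{"jaw":1,"dx":0.95,"dy":0.45,"dz":0,"spin":0},{"jaw":1,"dx":0.95,"dy":0.45,"dz":0,"spin":0},{"jaw":1,"dx":0.95,"dy":0.45,"dz":0,"spin":0},{"jaw":1,"dx":0.95,"dy":0.45,"dz":0,"spin":0},{"jaw":1,"dx":0.95,"dy":0.45,"dz":0,"spin":0},{"jaw":1,"dx":0.95,"dy":0.45,"dz":0,"spin":0},{"jaw":1,"dx":0.95,"dy":0.45,"dz":0,"spin":0}]'
python3 -m crank '[{"jaw":1,"dx":0.95,"dy":0.45,"dz":0,"spin":0},{"jaw":1,"dx":0.95,"dy":0.45,"dz":0,"spin":0},{"jaw":1,"dx":0.95,"dy":0.45,"dz":0,"spin":0},{"jaw":1,"dx":0.95,"dy":0.45,"dz":0,"spin":0},{"jaw":1,"dx":0.95,"dy":0.45,"dz":0,"spin":0},{"jaw":1,"dx":0.95,"dy":0.45,"dz":0,"spin":0},{"jaw":1,"dx":0.95,"dy":0.45,"dz":0,"spin":0},{"jaw":1,"dx":0.95,"dy":0.45,"dz":0,"spin":0}]'
python3 -m crank '[{"jaw":1,"dx":0,"dy":0,"dz":0,"spin":0},{"jaw":1,"dx":0,"dy":0,"dz":0,"spin":0}]'
python3 - <<'E'
from h import *
go(CR,.081)
c=r.read_camera("wrist"); cv2.imwrite("pics/w1.png",c["color"][:,:,::-1])
E
```

```text
t: 2.65
eef_pos: [0.3546, -0.4722, 0.214]
ee_rot: [2.319, 2.12, 0.0]
force: [0.2, 0.1, 0.3]
width: 0.0911
t: 3.65
eef_pos: [0.4608, -0.291, 0.214]
ee_rot: [2.318, 2.12, 0.0]
force: [0.2, 0.1, 0.6]
width: 0.0916
t: 3.9
eef_pos: [0.4603, -0.2924, 0.214]
ee_rot: [2.318, 2.12, -0.0]
force: [-0.8, 0.0, 0.5]
width: 0.091
 units dx dy dz [-0.01  0.01  5.32] jaw ang -5.11 tilt z [ 0. -0. -1.] t 3.9 F [-0.8  0.   0.5] w 0.091 pos [ 0.4603 -0.2924  0.214 ] q [-0.61  0.14  2.05 -0.    0.96 -0.52]
```

View pics/w1.png

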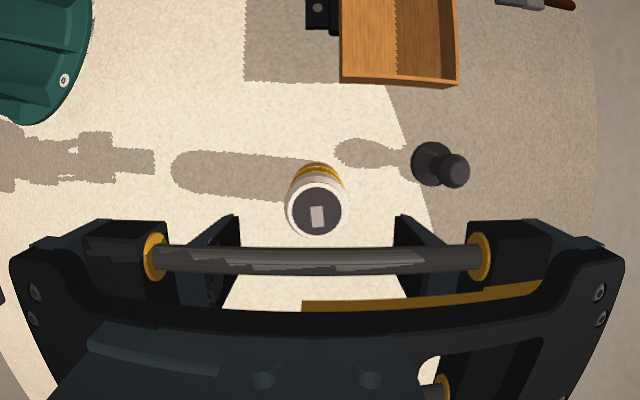

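In the wrist view the can top at (317,210) is midway between the fingertips (240 and 397), so I can descend.

```bash

python3 -m crank '[{"jaw":1,"dx":0,"dy":0,"dz":0.8,"spin":0},{"jaw":1,"dx":0,"dy":0,"dz":0.8,"spin":0},{"jaw":1,"dx":0,"dy":0,"dz":0.8,"spin":0},{"jaw":1,"dx":0,"dy":0,"dz":0.8,"spin":0},{"jaw":1,"dx":0,"dy":0,"dz":0.8,"spin":0},{"jaw":1,"dx":0,"dy":0,"dz":0.8,"spin":0},{"jaw":1,"dx":0,"dy":0,"dz":0.5,"spin":0},{"jaw":1,"dx":0,"dy":0,"dz":0,"spin":0}]'
python3 - <<'E'
from h import *
go(CR,.081)
c=r.read_camera("wrist"); cv2.imwrite("pics/w2.png",c["color"][:,:,::-1])
c=r.read_camera("scene"); cv2.imwrite("pics/s2.png",cv2.resize(c["color"][100:260,120:440,::-1],(800,400)))
E
```

```text
t: 4.95
eef_pos: [0.4598, -0.2926, 0.0808]
ee_rot: [-2.318, -2.118, 0.0]
force: [0.2, 0.0, 0.3]
width: 0.0913
 units dx dy dz [-0.    0.03 -0.01] jaw ang -5.16 tilt z [-0.001  0.001 -1.   ] t 4.95 F [0.2 0.  0.3] w 0.0913 pos [ 0.4598 -0.2926  0.0808] q [-0.61  0.34  2.09  0.    0.71 -0.52]
```

View pics/s2.png

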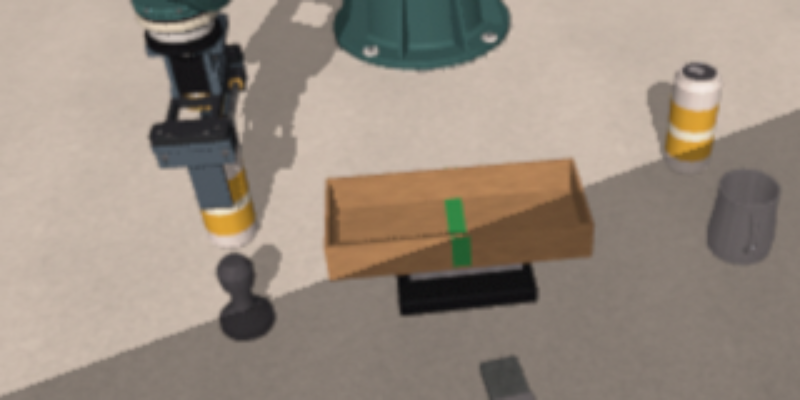

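View pics/w2.png

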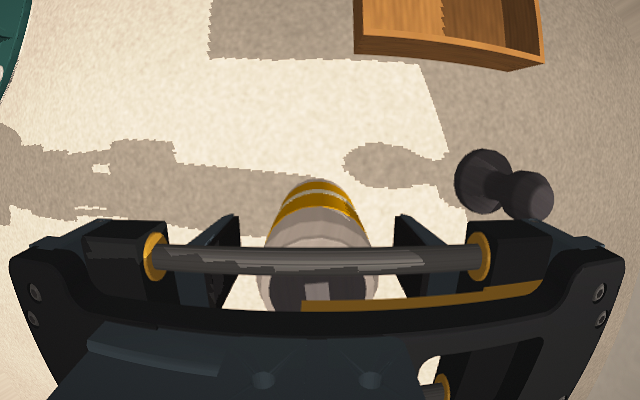

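The fingers straddle the can on centre (wrist view: can 258–375, fingers at 240 and 397). Close.

```bash

python3 -m crank '[{"jaw":-1,"dx":0,"dy":0,"dz":0,"spin":0},{"jaw":-1,"dx":0,"dy":0,"dz":0,"spin":0},{"jaw":-1,"dx":0,"dy":0,"dz":0,"spin":0},{"jaw":-1,"dx":0,"dy":0,"dz":0,"spin":0},{"jaw":-1,"dx":0,"dy":0,"dz":0,"spin":0},{"jaw":-1,"dx":0,"dy":0,"dz":0,"spin":0}]' 25
python3 -m crank '[{"jaw":-1,"dx":0,"dy":0,"dz":-0.3,"spin":0},{"jaw":-1,"dx":0,"dy":0,"dz":-0.5,"spin":0},{"jaw":-1,"dx":0,"dy":0,"dz":-0.8,"spin":0},{"jaw":-1,"dx":0,"dy":0,"dz":-0.8,"spin":0},{"jaw":-1,"dx":0,"dy":0,"dz":-0.8,"spin":0},{"jaw":-1,"dx":0,"dy":0,"dz":-0.8,"spin":0},{"jaw":-1,"dx":0,"dy":0,"dz":-0.8,"spin":0},{"jaw":-1,"dx":0,"dy":0,"dz":-0.6,"spin":0}]'
python3 - <<'E'
from h import *
go(TC-.045*L,.217)
E
```

```text
t: 5.8
eef_pos: [0.4604, -0.2926, 0.0816]
ee_rot: [2.319, 2.12, -0.0]
force: [-1.4, 0.8, 5.4]
width: 0.0574
t: 6.8
eef_pos: [0.4604, -0.2926, 0.2179]
ee_rot: [2.318, 2.119, 0.0]
force: [0.3, 0.0, -3.2]
width: 0.0575
 units dx dy dz [8.51 3.35 0.04] jaw ang -5.13 tilt z [ 0.001 -0.001 -1.   ] t 6.8 F [ 0.3  0.  -3.2] w 0.0575 pos [ 0.4604 -0.2926  0.2179] q [-0.61  0.13  2.05  0.    0.96 -0.52]
```

The can is held: width is 57.5 mm and the weight reads 3.2 N. Moving it over the tray.

```bash

python3 -m crank '[{"jaw":-1,"dx":0.3,"dy":0.12,"dz":0,"spin":0},{"jaw":-1,"dx":0.6,"dy":0.24,"dz":0,"spin":0},{"jaw":-1,"dx":0.75,"dy":0.3,"dz":0,"spin":0},{"jaw":-1,"dx":0.75,"dy":0.3,"dz":0,"spin":0},{"jaw":-1,"dx":0.75,"dy":0.3,"dz":0,"spin":0},{"jaw":-1,"dx":0.75,"dy":0.3,"dz":0,"spin":0},{"jaw":-1,"dx":0.75,"dy":0.3,"dz":0,"spin":0},{"jaw":-1,"dx":0.75,"dy":0.3,"dz":0,"spin":0}]'
python3 -m crank '[{"jaw":-1,"dx":0.75,"dy":0.3,"dz":0,"spin":0},{"jaw":-1,"dx":0.75,"dy":0.3,"dz":0,"spin":0},{"jaw":-1,"dx":0.75,"dy":0.3,"dz":0,"spin":0},{"jaw":-1,"dx":0.5,"dy":0.1,"dz":0,"spin":0},{"jaw":-1,"dx":0.35,"dy":0.04,"dz":0,"spin":0},{"jaw":-1,"dx":0,"dy":0,"dz":0,"spin":0},{"jaw":-1,"dx":0,"dy":0,"dz":0,"spin":0}]'
python3 - <<'E'
from h import *
go(TC-.045*L,.135)
c=r.read_camera("scene"); cv2.imwrite("pics/s3.png",cv2.resize(c["color"][100:260,120:440,::-1],(800,400)))
E
```

```text
t: 7.8
eef_pos: [0.5269, -0.1617, 0.2165]
ee_rot: [2.319, 2.12, 0.0]
force: [0.6, -0.4, -2.6]
width: 0.0575
t: 8.68
eef_pos: [0.5589, -0.0884, 0.2165]
ee_rot: [2.319, 2.12, -0.0]
force: [0.3, -0.3, -2.7]
width: 0.0576
 units dx dy dz [0.02 0.16 3.26] jaw ang -5.14 tilt z [-0. -0. -1.] t 8.68 F [ 0.3 -0.3 -2.7] w 0.0576 pos [ 0.5589 -0.0884  0.2165] q [-0.2   0.17  2.01 -0.    0.97 -0.11]
```

View pics/s3.png

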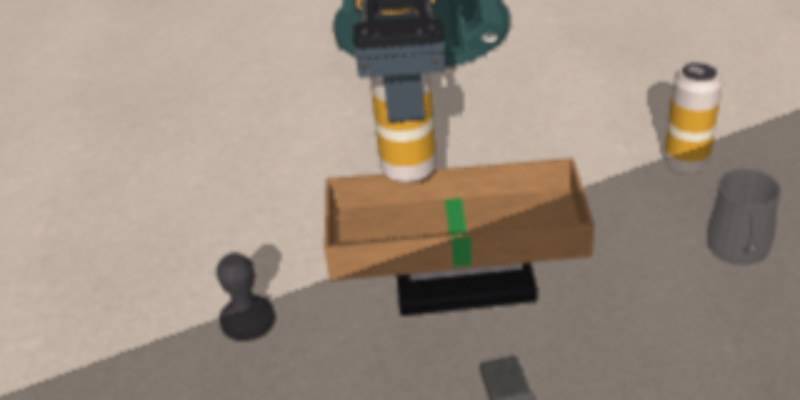

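The can hangs left of the stripe, upright and clear of the tray. Descend to about 6 mm above the tray floor.

```bash

python3 -m crank '[{"jaw":-1,"dx":0,"dy":0.16,"dz":0.3,"spin":0},{"jaw":-1,"dx":0,"dy":0,"dz":0.5,"spin":0},{"jaw":-1,"dx":0,"dy":0,"dz":0.6,"spin":0},{"jaw":-1,"dx":0,"dy":0,"dz":0.6,"spin":0},{"jaw":-1,"dx":0,"dy":0,"dz":0.6,"spin":0},{"jaw":-1,"dx":0,"dy":0,"dz":0.4,"spin":0},{"jaw":-1,"dx":0,"dy":0,"dz":0.2,"spin":0},{"jaw":-1,"dx":0,"dy":0,"dz":0,"spin":0}]'
python3 -m crank '[{"jaw":-1,"dx":0,"dy":0,"dz":0.06,"spin":0},{"jaw":-1,"dx":0,"dy":0,"dz":0.06,"spin":0},{"jaw":-1,"dx":0,"dy":0,"dz":0,"spin":0}]'
python3 - <<'E'
from h import *
go(TC-.045*L,.1306)
E
```

```text
t: 9.72
eef_pos: [0.563, -0.0884, 0.1363]
ee_rot: [-2.318, -2.12, 0.0]
force: [-0.6, -0.1, -2.6]
width: 0.0577
t: 10.1
eef_pos: [0.563, -0.0884, 0.1335]
ee_rot: [2.319, 2.12, 0.0]
force: [-0.4, 0.4, -3.9]
width: 0.0574
 units dx dy dz [ 0.   -0.01  0.12] jaw ang -5.13 tilt z [ 0.  0. -1.] t 10.1 F [-0.4  0.4 -3.9] w 0.0574 pos [ 0.563  -0.0884  0.1335] q [-0.2   0.29  2.03  0.    0.82 -0.11]
```

```bash

for i in 1; do :; done
python3 -m crank '[{"jaw":-1,"dx":0,"dy":0,"dz":0.06,"spin":0},{"jaw":-1,"dx":0,"dy":0,"dz":0,"spin":0}]'
python3 -m crank '[{"jaw":-1,"dx":0,"dy":0,"dz":0.04,"spin":0},{"jaw":-1,"dx":0,"dy":0,"dz":0,"spin":0}]'
```

```text
t: 10.35
eef_pos: [0.563, -0.0884, 0.1318]
ee_rot: [-2.318, -2.12, 0.0]
force: [-0.3, 0.2, -2.9]
width: 0.0578
t: 10.6
eef_pos: [0.563, -0.0884, 0.1309]
ee_rot: [-2.319, -2.12, 0.0]
force: [-0.7, -0.2, -3.4]
width: 0.0575
```

```bash

python3 -m crank '[{"jaw":-1,"dx":0,"dy":0,"dz":0.03,"spin":0},{"jaw":-1,"dx":0,"dy":0,"dz":0,"spin":0}]'
python3 - <<'E'
from station import r
print(r.state()["force"])
E
```

```text
t: 10.85
eef_pos: [0.5631, -0.0885, 0.1306]
ee_rot: [2.319, 2.12, 0.0]
force: [-2.9, 0.4, 4.8]
width: 0.0576
[-2.89574814  0.38288933  4.77591431]
```

Contact: the vertical force went from −3.4 to +4.8 N. Release gradually.

```bash

python3 -m crank '[{"jaw":0.29,"dx":0,"dy":0,"dz":0,"spin":0},{"jaw":0.33,"dx":0,"dy":0,"dz":0,"spin":0},{"jaw":0.4,"dx":0,"dy":0,"dz":0,"spin":0},{"jaw":0.6,"dx":0,"dy":0,"dz":0,"spin":0},{"jaw":0.7,"dx":0,"dy":0,"dz":0,"spin":0},{"jaw":0.7,"dx":0,"dy":0,"dz":0,"spin":0}]'
python3 - <<'E'
from h import *
go(TC-.045*L,.24)
c=r.read_camera("scene"); cv2.imwrite("pics/s4.png",cv2.resize(c["color"][100:260,120:440,::-1],(800,400)))
E
```

```text
t: 11.6
eef_pos: [0.563, -0.0884, 0.1302]
ee_rot: [2.319, 2.12, 0.0]
force: [-0.2, -0.5, 0.2]
width: 0.0775
 units dx dy dz [ 0.   -0.01 -4.39] jaw ang -5.13 tilt z [ 0. -0. -1.] t 11.6 F [-0.2 -0.5  0.2] w 0.0775 pos [ 0.563  -0.0884  0.1302] q [-0.2   0.3   2.04 -0.    0.81 -0.11]
```

View pics/s4.png

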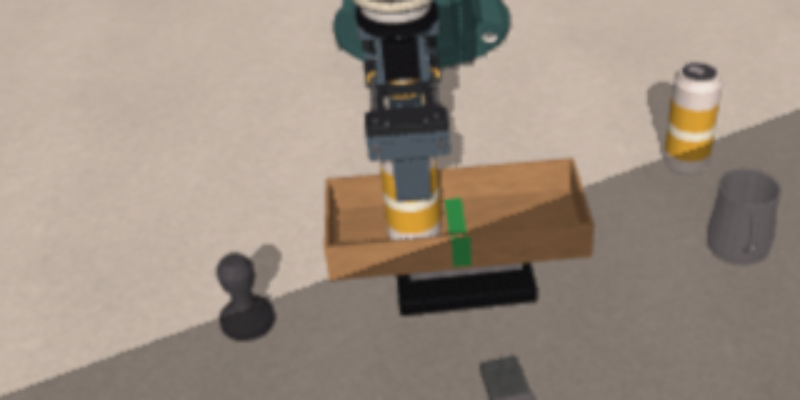

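The can stands in the tray at about (413,210), left of the stripe, and the tray hasn't moved. Retract.

```bash

python3 -m crank '[{"jaw":0.7,"dx":0,"dy":0,"dz":-0.3,"spin":0},{"jaw":0.8,"dx":0,"dy":0,"dz":-0.5,"spin":0},{"jaw":0.8,"dx":0,"dy":0,"dz":-0.7,"spin":0},{"jaw":1,"dx":0,"dy":0,"dz":-0.7,"spin":0},{"jaw":1,"dx":0,"dy":0,"dz":-0.7,"spin":0},{"jaw":1,"dx":0,"dy":0,"dz":-0.7,"spin":0},{"jaw":1,"dx":0,"dy":0,"dz":-0.6,"spin":0},{"jaw":1,"dx":0,"dy":0,"dz":0,"spin":0}]'
python3 - <<'E'
from h import *
go(CL,.234)
E
```

```text
t: 12.65
eef_pos: [0.5636, -0.0885, 0.2365]
ee_rot: [2.317, 2.119, 0.002]
force: [0.8, -0.2, -0.4]
width: 0.0912
 units dx dy dz [14.05 -5.96  0.08] jaw ang -5.13 tilt z [ 0.002 -0.    -1.   ] t 12.65 F [ 0.8 -0.2 -0.4] w 0.0912 pos [ 0.5636 -0.0885  0.2365] q [-0.2   0.15  1.99  0.    1.01 -0.11]
```

```bash

python3 -m crank '[{"jaw":1,"dx":0.88,"dy":-0.37,"dz":0,"spin":0},{"jaw":1,"dx":0.88,"dy":-0.37,"dz":0,"spin":0},{"jaw":1,"dx":0.88,"dy":-0.37,"dz":0,"spin":0},{"jaw":1,"dx":0.88,"dy":-0.37,"dz":0,"spin":0},{"jaw":1,"dx":0.88,"dy":-0.37,"dz":0,"spin":0},{"jaw":1,"dx":0.88,"dy":-0.37,"dz":0,"spin":0},{"jaw":1,"dx":0.88,"dy":-0.37,"dz":0,"spin":0},{"jaw":1,"dx":0.88,"dy":-0.37,"dz":0,"spin":0}]'
python3 -m crank '[{"jaw":1,"dx":0.88,"dy":-0.37,"dz":0,"spin":0},{"jaw":1,"dx":0.88,"dy":-0.37,"dz":0,"spin":0},{"jaw":1,"dx":0.88,"dy":-0.37,"dz":0,"spin":0},{"jaw":1,"dx":0.88,"dy":-0.37,"dz":0,"spin":0},{"jaw":1,"dx":0.88,"dy":-0.37,"dz":0,"spin":0},{"jaw":1,"dx":0.88,"dy":-0.37,"dz":0,"spin":0},{"jaw":1,"dx":0.88,"dy":-0.37,"dz":0,"spin":0},{"jaw":1,"dx":0.85,"dy":-0.41,"dz":0,"spin":0}]'
python3 -m crank '[{"jaw":1,"dx":0,"dy":0,"dz":0,"spin":0},{"jaw":1,"dx":0,"dy":0,"dz":0,"spin":0}]'
python3 - <<'E'
from h import *
col,P=cloud("top")
cv2.imwrite("pics/t5.png",col[:,:,::-1])
go(CL,.081)
q=P[190:285,275:425].reshape(-1,3); q=q[(q[:,2]>.078)&(q[:,2]<.095)]
print("rim",len(q),cv2.minAreaRect(q[:,:2].astype(np.float32)))
q=P[150:320,340:450].reshape(-1,3); q=q[(q[:,2]>.175)&(q[:,2]<.2)]
c,rad=cv2.minEnclosingCircle(q[:,:2].astype(np.float32));print("canR",len(q),c,rad)
c=r.read_camera("wrist"); cv2.imwrite("pics/w5.png",c["color"][:,:,::-1])
E
```

```text
t: 13.65
eef_pos: [0.5036, 0.095, 0.2343]
ee_rot: [-2.317, -2.12, 0.002]
force: [-0.4, -0.9, 0.3]
width: 0.0912
t: 14.65
eef_pos: [0.4443, 0.2758, 0.2343]
ee_rot: [-2.318, -2.12, 0.002]
force: [-0.1, -0.2, 0.1]
width: 0.0909
t: 14.9
eef_pos: [0.4454, 0.2745, 0.2347]
ee_rot: [-2.318, -2.12, 0.002]
force: [0.9, -0.2, 0.4]
width: 0.0915
 units dx dy dz [0.02 0.04 6.15] jaw ang -5.13 tilt z [-0.001 -0.    -1.   ] t 14.95 F [ 0.3 -0.4  0.1] w 0.0915 pos [0.4457 0.2744 0.2348] q [ 0.51  0.07  2.08 -0.    0.99  0.6 ]
rim 840 ((0.567252516746521, -0.043390318751335144), (0.280319482088089, 0.12083075195550919), 84.75630187988281)
canR 621 (0.562808632850647, -0.08956501632928848) 0.028242575004696846
```

View pics/t5.png

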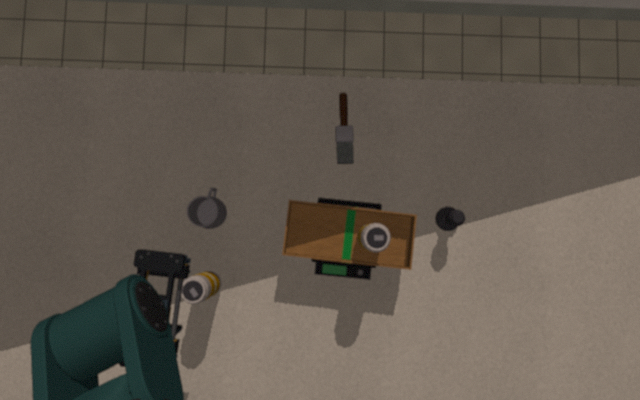

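View pics/w5.png

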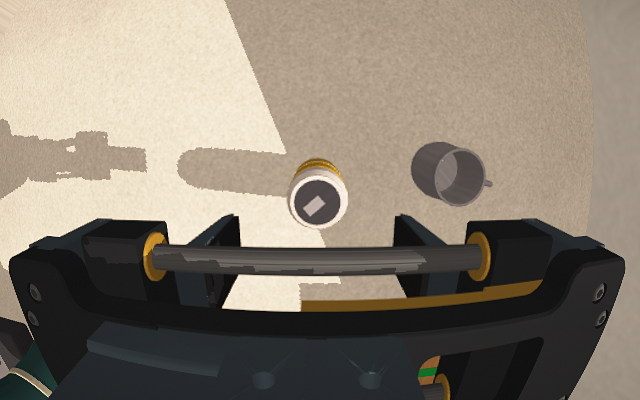

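The tray hasn't moved and the first can sits 46 mm from its middle. The second can, at (318,200) in the wrist view, is centred between the fingers, so I'll descend on it.

```bash

python3 -m crank '[{"jaw":1,"dx":0,"dy":0.03,"dz":0.85,"spin":0},{"jaw":1,"dx":0,"dy":0,"dz":0.85,"spin":0},{"jaw":1,"dx":0,"dy":0,"dz":0.85,"spin":0},{"jaw":1,"dx":0,"dy":0,"dz":0.85,"spin":0},{"jaw":1,"dx":0,"dy":0,"dz":0.85,"spin":0},{"jaw":1,"dx":0,"dy":0,"dz":0.85,"spin":0},{"jaw":1,"dx":0,"dy":0,"dz":0.7,"spin":0},{"jaw":1,"dx":0,"dy":0,"dz":0.35,"spin":0}]'
python3 -m crank '[{"jaw":1,"dx":0,"dy":0,"dz":0,"spin":0}]'
python3 -c "
from h import *
go(CL,.081)"
```

```text
t: 16.0
eef_pos: [0.4466, 0.2743, 0.0806]
ee_rot: [-2.319, -2.119, 0.001]
force: [-0.6, -0.1, -0.3]
width: 0.0914
t: 16.12
eef_pos: [0.4467, 0.2745, 0.0811]
ee_rot: [-2.319, -2.119, 0.001]
force: [-0.3, 0.8, 0.2]
width: 0.0915
 units dx dy dz [ 0.01 -0.01  0.01] jaw ang -5.14 tilt z [-0.001 -0.    -1.   ] t 16.12 F [-0.3  0.8  0.2] w 0.0915 pos [0.4467 0.2745 0.0811] q [0.51 0.32 2.13 0.   0.69 0.6 ]
```

```bash

python3 -m crank '[{"jaw":-1,"dx":0,"dy":0,"dz":0,"spin":0},{"jaw":-1,"dx":0,"dy":0,"dz":0,"spin":0},{"jaw":-1,"dx":0,"dy":0,"dz":0,"spin":0},{"jaw":-1,"dx":0,"dy":0,"dz":0,"spin":0},{"jaw":-1,"dx":0,"dy":0,"dz":0,"spin":0},{"jaw":-1,"dx":0,"dy":0,"dz":0,"spin":0}]' 25
python3 -m crank '[{"jaw":-1,"dx":0,"dy":0,"dz":-0.3,"spin":0},{"jaw":-1,"dx":0,"dy":0,"dz":-0.5,"spin":0},{"jaw":-1,"dx":0,"dy":0,"dz":-0.8,"spin":0},{"jaw":-1,"dx":0,"dy":0,"dz":-0.8,"spin":0},{"jaw":-1,"dx":0,"dy":0,"dz":-0.8,"spin":0},{"jaw":-1,"dx":0,"dy":0,"dz":-0.8,"spin":0},{"jaw":-1,"dx":0,"dy":0,"dz":-0.8,"spin":0},{"jaw":-1,"dx":0,"dy":0,"dz":-0.6,"spin":0}]'
python3 - <<'E'
from h import *
go(TC+.046*L,.217)
E
```

```text
t: 16.88
eef_pos: [0.4469, 0.2748, 0.0816]
ee_rot: [2.319, 2.12, 0.0]
force: [-1.5, 0.1, 5.7]
width: 0.0579
t: 17.88
eef_pos: [0.4468, 0.2747, 0.2179]
ee_rot: [2.318, 2.12, 0.001]
force: [-0.7, 0.1, -3.5]
width: 0.0578
 units dx dy dz [-10.41   5.93   0.03] jaw ang -5.13 tilt z [ 0.001  0.    -1.   ] t 17.88 F [-0.7  0.1 -3.5] w 0.0578 pos [0.4468 0.2747 0.2179] q [0.51 0.1  2.09 0.   0.96 0.6 ]
```

```bash

python3 -m crank '[{"jaw":-1,"dx":-0.3,"dy":0.17,"dz":0,"spin":0},{"jaw":-1,"dx":-0.6,"dy":0.34,"dz":0,"spin":0},{"jaw":-1,"dx":-0.7,"dy":0.4,"dz":0,"spin":0},{"jaw":-1,"dx":-0.7,"dy":0.4,"dz":0,"spin":0},{"jaw":-1,"dx":-0.7,"dy":0.4,"dz":0,"spin":0},{"jaw":-1,"dx":-0.7,"dy":0.4,"dz":0,"spin":0},{"jaw":-1,"dx":-0.7,"dy":0.4,"dz":0,"spin":0},{"jaw":-1,"dx":-0.7,"dy":0.4,"dz":0,"spin":0}]'
python3 -m crank '[{"jaw":-1,"dx":-0.75,"dy":0.43,"dz":0,"spin":0},{"jaw":-1,"dx":-0.75,"dy":0.43,"dz":0,"spin":0},{"jaw":-1,"dx":-0.75,"dy":0.43,"dz":0,"spin":0},{"jaw":-1,"dx":-0.75,"dy":0.43,"dz":0,"spin":0},{"jaw":-1,"dx":-0.75,"dy":0.43,"dz":0,"spin":0},{"jaw":-1,"dx":-0.7,"dy":0.4,"dz":0,"spin":0},{"jaw":-1,"dx":-0.5,"dy":0.3,"dz":0,"spin":0},{"jaw":-1,"dx":-0.36,"dy":0.17,"dz":0,"spin":0}]'
python3 -m crank '[{"jaw":-1,"dx":0,"dy":0,"dz":0,"spin":0},{"jaw":-1,"dx":0,"dy":0,"dz":0,"spin":0}]'
python3 - <<'E'
from h import *
go(TC+.046*L,.137)
c=r.read_camera("scene"); cv2.imwrite("pics/s6.png",cv2.resize(c["color"][100:260,120:440,::-1],(800,400)))
E
```

```text
t: 18.88
eef_pos: [0.5077, 0.1394, 0.2154]
ee_rot: [-2.319, -2.119, 0.002]
force: [0.2, 0.3, -2.7]
width: 0.0579
t: 19.88
eef_pos: [0.5715, 0.0015, 0.2164]
ee_rot: [-2.319, -2.119, 0.0]
force: [0.0, 0.5, -2.3]
width: 0.0578
t: 20.12
eef_pos: [0.5709, 0.0026, 0.2164]
ee_rot: [-2.318, -2.12, 0.0]
force: [0.4, 1.0, -3.6]
width: 0.0576
 units dx dy dz [-0.01  0.01  3.18] jaw ang -5.11 tilt z [-0.  0. -1.] t 20.12 F [ 0.4  1.  -3.6] w 0.0576 pos [0.5709 0.0026 0.2164] q [-0.04  0.17  2.    0.    0.97  0.05]
```

View pics/s6.png

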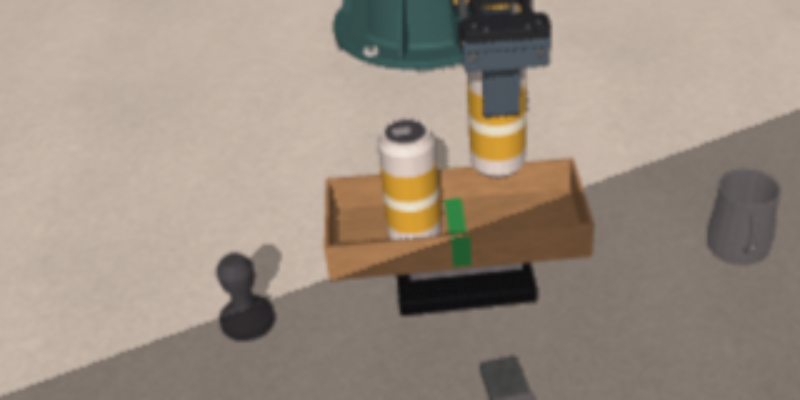

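The second can is on the stripe's right at (497,120), upright, and the first stands still at (410,180). Lower it.

```bash

python3 -m crank '[{"jaw":-1,"dx":0,"dy":0,"dz":0.3,"spin":0},{"jaw":-1,"dx":0,"dy":0,"dz":0.5,"spin":0},{"jaw":-1,"dx":0,"dy":0,"dz":0.6,"spin":0},{"jaw":-1,"dx":0,"dy":0,"dz":0.6,"spin":0},{"jaw":-1,"dx":0,"dy":0,"dz":0.6,"spin":0},{"jaw":-1,"dx":0,"dy":0,"dz":0.4,"spin":0},{"jaw":-1,"dx":0,"dy":0,"dz":0.2,"spin":0},{"jaw":-1,"dx":0,"dy":0,"dz":0,"spin":0}]'
python3 -m crank '[{"jaw":-1,"dx":0,"dy":0,"dz":0.06,"spin":0},{"jaw":-1,"dx":0,"dy":0,"dz":0.06,"spin":0},{"jaw":-1,"dx":0,"dy":0,"dz":0.04,"spin":0},{"jaw":-1,"dx":0,"dy":0,"dz":0,"spin":0}]'
```

```text
t: 21.18
eef_pos: [0.5711, 0.0022, 0.1363]
ee_rot: [-2.318, -2.12, 0.0]
force: [-0.7, -0.7, -2.7]
width: 0.0575
t: 21.68
eef_pos: [0.5711, 0.0022, 0.1324]
ee_rot: [-2.319, -2.12, 0.0]
force: [-0.5, -0.1, -2.8]
width: 0.0579
```

```bash

python3 -m crank '[{"jaw":-1,"dx":0,"dy":0,"dz":0.04,"spin":0},{"jaw":-1,"dx":0,"dy":0,"dz":0,"spin":0}]'
python3 -m crank '[{"jaw":-1,"dx":0,"dy":0,"dz":0.03,"spin":0},{"jaw":-1,"dx":0,"dy":0,"dz":0,"spin":0}]'
```

```text
t: 21.92
eef_pos: [0.5711, 0.0022, 0.1314]
ee_rot: [-2.319, -2.12, 0.0]
force: [0.6, -0.5, -2.8]
width: 0.0581
t: 22.18
eef_pos: [0.5712, 0.0022, 0.1307]
ee_rot: [2.319, 2.12, 0.0]
force: [-0.8, -0.5, -1.6]
width: 0.0581
```

Contact has started (the vertical force eased to −1.6 N). One more nudge, then a gradual release.

```bash

python3 -m crank '[{"jaw":-1,"dx":0,"dy":0,"dz":0.01,"spin":0},{"jaw":-1,"dx":0,"dy":0,"dz":0,"spin":0}]'
python3 -m crank '[{"jaw":0.29,"dx":0,"dy":0,"dz":0,"spin":0},{"jaw":0.33,"dx":0,"dy":0,"dz":0,"spin":0},{"jaw":0.4,"dx":0,"dy":0,"dz":0,"spin":0},{"jaw":0.6,"dx":0,"dy":0,"dz":0,"spin":0},{"jaw":0.75,"dx":0,"dy":0,"dz":0,"spin":0},{"jaw":0.75,"dx":0,"dy":0,"dz":0,"spin":0}]'
python3 -m crank '[{"jaw":0.75,"dx":0,"dy":0,"dz":-0.3,"spin":0},{"jaw":0.8,"dx":0,"dy":0,"dz":-0.5,"spin":0},{"jaw":0.8,"dx":0,"dy":0,"dz":-0.7,"spin":0},{"jaw":0.8,"dx":0,"dy":0,"dz":-0.7,"spin":0},{"jaw":0.8,"dx":0,"dy":0,"dz":-0.7,"spin":0},{"jaw":0.8,"dx":0,"dy":0,"dz":-0.7,"spin":0},{"jaw":0.8,"dx":0,"dy":0,"dz":-0.7,"spin":0},{"jaw":0.8,"dx":0,"dy":0,"dz":-0.3,"spin":0}]'
```

```text
t: 22.42
eef_pos: [0.5713, 0.0022, 0.1307]
ee_rot: [2.318, 2.12, 0.0]
force: [-2.0, 0.2, 2.6]
width: 0.0577
t: 23.18
eef_pos: [0.5712, 0.0022, 0.1304]
ee_rot: [2.319, 2.12, 0.0]
force: [-0.2, 0.2, -0.7]
width: 0.0799
t: 24.18
eef_pos: [0.5716, 0.0022, 0.2468]
ee_rot: [2.318, 2.119, 0.002]
force: [-0.6, -0.3, 1.2]
width: 0.0821
```

Move aside to clear the top camera, then verify.

```bash

python3 -m crank '[{"jaw":0.8,"dx":0.9,"dy":-0.4,"dz":0,"spin":0},{"jaw":0.8,"dx":0.9,"dy":-0.4,"dz":0,"spin":0},{"jaw":0.8,"dx":0.9,"dy":-0.4,"dz":0,"spin":0},{"jaw":0.8,"dx":0.9,"dy":-0.4,"dz":0,"spin":0},{"jaw":0.8,"dx":0.9,"dy":-0.4,"dz":0,"spin":0},{"jaw":0.8,"dx":0.9,"dy":-0.4,"dz":0,"spin":0},{"jaw":0.8,"dx":0.9,"dy":-0.4,"dz":0,"spin":0},{"jaw":0.8,"dx":0.9,"dy":-0.4,"dz":0,"spin":0}]'
python3 -m crank '[{"jaw":0.8,"dx":0.6,"dy":-0.2,"dz":0,"spin":0},{"jaw":0.8,"dx":0.3,"dy":0,"dz":0,"spin":0},{"jaw":0.8,"dx":0,"dy":0,"dz":0,"spin":0},{"jaw":0.8,"dx":0,"dy":0,"dz":0,"spin":0}]'
python3 - <<'E'
from h import *
col,P=cloud("top")
q=P[190:285,275:425].reshape(-1,3); q=q[(q[:,2]>.078)&(q[:,2]<.095)]
b=cv2.minAreaRect(q[:,:2].astype(np.float32)); print("rim",b)
f=np.c_[q[:,:2],np.ones(len(q))]; print("rim slope",np.linalg.lstsq(f,q[:,2],rcond=None)[0])
for n,s in(("R",slice(352,450)),("L",slice(270,350))):
    q=P[180:300,s].reshape(-1,3); q=q[(q[:,2]>.175)&(q[:,2]<.2)]
    c,rad=cv2.minEnclosingCircle(q[:,:2].astype(np.float32)); d=np.array(c)-b[0]
    top=q[np.linalg.norm(q[:,:2]-c,axis=1)<.02]; F=np.c_[top[:,:2],np.ones(len(top))]
    print(n,len(q),np.round(c,4),rad,"along",d@L,"across",d@[L[1],-L[0]],"topz",np.median(top[:,2]),"slope",np.linalg.lstsq(F,top[:,2],rcond=None)[0][:2])
q=P[200:240,430:475].reshape(-1,3);q=q[(q[:,2]>.008)&(q[:,2]<.04)];print("tamper",cv2.minEnclosingCircle(q[:,:2].astype(np.float32)))
q=P[180:235,180:235].reshape(-1,3);q=q[(q[:,2]>.06)&(q[:,2]<.1)];print("jug",cv2.minEnclosingCircle(q[:,:2].astype(np.float32)))
cv2.imwrite("pics/t7.png",col[:,:,::-1])
c=r.read_camera("scene"); cv2.imwrite("pics/s7.png",cv2.resize(c["color"][100:260,120:440,::-1],(800,400)))
go(TC,.2)
E
```

```text
t: 25.18
eef_pos: [0.5071, 0.1893, 0.2453]
ee_rot: [-2.318, -2.12, 0.001]
force: [-0.3, -0.9, 1.0]
width: 0.0819
t: 25.68
eef_pos: [0.5048, 0.211, 0.2454]
ee_rot: [-2.319, -2.119, 0.0]
force: [-0.3, -0.7, 0.4]
width: 0.0821
rim ((0.5672193765640259, -0.04349179565906525), (0.28015589714050293, 0.12079242616891861), 84.82344818115234)
rim slope [-0.0039017   0.00281098  0.09128839]
R 625 [ 0.5628 -0.09  ] 0.028190061450004578 along -0.04670870623168284 across -0.00011735802797181694 topz 0.18490254932693556 slope [ 0.00495803 -0.01438517]
L 623 [0.5704 0.0025] 0.028323348611593246 along 0.04605332512103103 across -0.0010429996666120526 topz 0.18474863262060798 slope [-0.00039599  0.00873043]
tamper ((0.6098917722702026, -0.27818232774734497), 0.028749216347932816)
jug ((0.6259278059005737, 0.2757650315761566), 0.039054349064826965)
 units dx dy dz [-9.92  3.4   1.82] jaw ang -5.16 tilt z [-0. -0. -1.] t 25.77 F [-0.1  0.9  0.5] w 0.0822 pos [0.5047 0.211  0.2454] q [ 0.35  0.1   2.02 -0.    1.02  0.44]
```

View pics/t7.png

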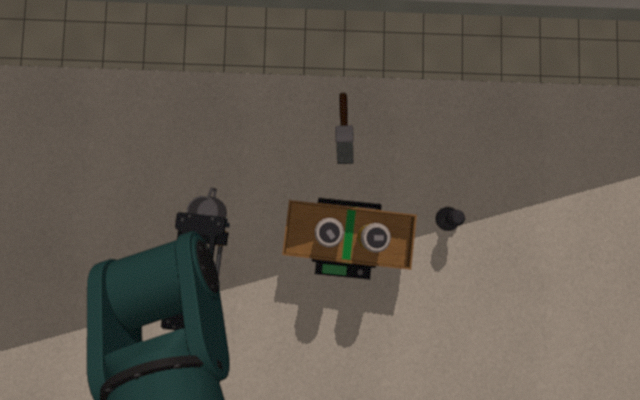

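View pics/s7.png

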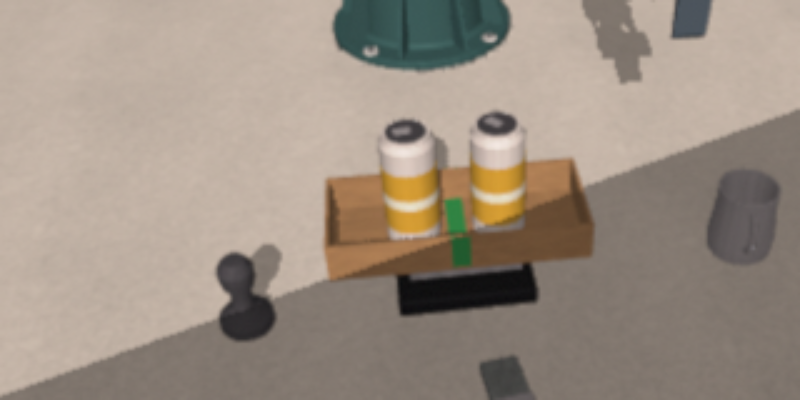

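The pictures show both cans upright beside the stripe and the tray level and unmoved. The jug and tamper are where they were. Handing in.

```bash
python3 -c "
from station import r
print(r.hand_in())"
```

```text
the job is handed in; nothing more can be done
None
```

Both cans are standing upright in the tray, one on each side of the green stripe, and I handed the job in at about 26 s. It gave no verdict. I set each can down in steps of about 1 mm until the force reading showed contact, then opened the fingers gradually.

My last camera checks, taken just before handing in:

- **Cans:** they stand 46.7 mm and 46.1 mm from the tray's middle along its length, and within about 1 mm of its centreline. Both tops read 0.185 m, close to the expected 0.184 m, and the tilt is under 1 degree.
- **Tray:** it moved by less than 0.5 mm, its rim is level to about 0.3 degrees, and its angle changed by about 0.1 degree.
- **Tamper:** it measured less than 1 mm from its starting position.
- **Brush:** it looks unmoved in the top view, but I did not measure it.
- **Jug:** its measured centre shifted by about 6 mm. The gripper hid part of it in the top view, so I don't trust that number. In the scene picture it looks unmoved, and the wrist force never suggested the arm touched it.

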